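# Hang the drill jig on the jig tree

## Robot

A 6-joint arm with a two-finger parallel gripper is mounted at the origin on a cart in front of the work surface, level with it; the furniture and walls round the work are solid. World frame = base frame: x ahead of the robot, y to its left, z up, the work surface at z = 0. Lengths are in m, angles in degrees, forces in N, time in s.
With the tool pointing down it reaches from about 0.4 to 0.825 m from the base axis. Payload 7 kg.
Tool frame: the origin (TCP) lies on the centre line of the jaws, within the pads' length; the fingertips stand 22 mm ahead of it and the grasp point (between the pads) lies 3 mm ahead of it; z points along the fingers, y is the line along which they close (so a half turn about z gives the same grasp; the last joint's range is limited). The gripper opens to 88 mm and grips with 3 to 60 N. Pads are 19 mm wide; open, the fingers measure 130 mm over their backs; the gripper's body (78 mm by 193 mm) begins 47 mm behind the grasp point.
Start: joints at [83.085, 20.546, 0.682, 0, -70.136, -16.507], TCP at [0.268, 0.619, 0.249] pointing down, gripper open.
Joint ranges: [-176.03, 176.03], [-82.01, 121.73], [-58.28, 71.71], [-173.87, 95.51], [-174.79, -0.11], [-173.66, 173.66]. Speed limits (degrees/s): [136.94, 136.94, 172.46, 180, 180, 180].

## Interface

Orientations are given as [roll, pitch, yaw] about the fixed x, y, z axes, in that order (R = Rz(yaw) Ry(pitch) Rx(roll)).
In Python, from plant import get_state, cams, r gives the robot as it stands.
- The arm moves only by the tool apply_moves, never from a script. Its argument "targets" is a list of rows, each an object with "dp": the shift along the world's x, y, z in m, a list of three; "yaw": the turn about the world's z in degrees. In form: [{"dp": [x, y, z], "yaw": yaw}, ...]. A call has 1 to 20 rows; each row is the pose to reach, as a shift and turn from the pose commanded when the call began; what a row does not reach only later rows make up. A row lasts 1/12 s, in which the tool goes at most 41.7 mm and 7.16 degrees, less where a joint would pass 70% of its speed; a pose out of reach is approached as far as the arm can. A call with a gripper value outside its range is refused whole. "grip" is the gripper command: -1 is fully open, 1 is shut, values between are in proportion, set as the call begins (left out, the last holds). The fingers move at their own pace and stop on an object; "squeeze" is the grip in N (left out, the last holds). Time passes only in rows, so rows that repeat a pose let the fingers close. It gives the time, the measured TCP pose, the force, the opening and the grip force at its end, in the units of the state.
- get_state(): the state, without advancing time (a new reading comes with each control period).
- cams.capture(name): name is "scene" or "top"; returns a dict with "image" (420x560x3 uint8, red, green, blue), "range_z" (420x560 float32, m along the optical axis (not along the pixel's ray), 0 where there is no reading), "fx", "fy", "cx", "cy" (pixels), "R" (3x3) and "t" (3): a world point X has camera coordinates R X + t. Camera axes: x right, y down, z forward; pixel columns grow to the right and rows downward; lengths in m; the calibration is good to about 2 mm. A picture is of the moment at which its call begins.
- r.close_job(): hands the job in; it is judged then, once.
The state is a dict: "time_s": time; "joints": joint angles; "qd": joint speeds; "joint_torque": joint torques, N m; "tcp_pos": TCP position; "eef_rot": TCP orientation; "contact_force": force on the tool from outside, world axes, zero at the start; "moment": the same for the moment, N m; "gripper_width": finger opening in m; "gripper_force": force on a finger pad.
Only numpy, scipy, OpenCV 4.12 (cv2) and the standard library are available. Lean on these libraries where they do the work, as an engineer would, in place of code of your own. Each camera call takes 0.05 s, during which the arm holds its last target. There are 200 camera calls.

## Task

Turn the jig tree by the bar knob on its top until the empty branch stands straight over the pointer on its base. Then pick up the loose drill jig, slip it upright over the empty branch's pin and press it gently down until the stiff collar on the pin is pushed fully home; the branch is sprung and gives way under the load, so go by feel and do not force it, then let go. Leave the other things on the table where they are.

Things in the scene. Friction and masses are not known exactly. Their poses are not given: they have to be found in the camera images.
- tree_base: jig tree: grey round base, 156 mm across, 12 mm thick, fixed to the table; origin on the turning axis at table height. It carries a steel hub with four flat steel branches at right angles. Three already carry drill jigs (plates stand out to 164 mm from the axis, tab tops at z = 171 mm); one is empty
- tree (a joint): turn of the hub about its upright axis, rad, counter-clockwise from above; 0 = the empty branch is over the pointer; stiff (0.3 N m), stays where it is left; starts at 0.55 to 1.4
- turn_knob (a point): centre of the black bar knob on top of the hub, on the turning axis, z = 166 mm: 46 mm long (point x), 14 mm thick (point y), 36 mm high (z 148 to 184 mm); below it, a steel disc 88 mm across with its top at z = 136 mm. The empty branch lies along the point's -x
- pointer (a point): tip of the raised steel arrow on the fixed base, 95 mm from the turning axis, z = 15 mm; the point's -x axis points outwards along the arrow, roughly at the robot
- free_pin (a point): top of the empty branch's upright steel pin, 105 mm from the turning axis: 12 mm thick, coned tip, 52 mm high above the branch, tip at z = 127 mm; point -x points outwards from the hub and turns with the tree
- branch: the empty branch; origin at the pin's foot on its flat top, z = 75 mm unloaded. Sprung: it holds up to a preload that differs each time (0.5 to 11 N), then sinks level, 2 mm per N, 35 mm at most, and rises when unloaded. So it sinks 2 to 23 mm before the collar slides; the load stays near 12 N while that slides and climbs again once it is home
- drill_jig: loose drill jig, about 150 g, standing upright; origin at its foot on the bush's axis. Steel bush 28 mm across, 50 mm high, with a hole 16 mm across, 46 mm deep, open downwards. An aluminium plate, 8 mm thick, 42 mm high, stands out to 59 mm from the axis along -x. Hung fully home, its foot is 10 mm above the branch's top. Hang it with the plate pointing outwards from the hub
- jig_grip (a point): grip point of the drill jig, on its axis, 72 mm above its foot, in the black tab on top: 26 mm long (point x), 12 mm thick (point y), from 50 to 86 mm above the foot. Grip it across the 12 mm, no lower than here, so that the fingertips clear the bush. Hung fully home it is 82 mm above the branch's top
- masking_tape: roll of masking tape 94 mm across, 24 mm high, lying flat; origin under its centre; leave alone
- switch_plates: grey stacked switch plates 58 x 77 x 16 mm lying flat; origin under their centre; leave alone
- tape_measure: tape measure 60 x 80 x 64 mm; origin under its centre; leave alone
- hex_key: hex key 108 x 57 x 6 mm lying flat; origin under its centre; leave alone
- arbor_wrench: flat wrench 174 x 104 x 8 mm; origin under its centre; leave alone
- collar: black rubber collar round the free pin, 22 mm across, 10 mm high; origin under its centre. Starts 10 to 14 mm above the branch's flat top, slides down the pin under a steady 12 N until it sits on the branch (home), and stays where it is pushed. A press of about 14 N seats it; over 16 N is forcing it
Not all that is in view belongs to the job. What is shaped like the drill_jig but blue is not meant.

How it is judged:
By the outcome, as a careful person would: the job done as asked, in the order asked, and still so for the second after the job is handed in, with the robot touching nothing.
It also fails if it takes over 61 s, if anything falls off the work surface, if the arm or the gripper's body presses on something with over 40 N, if the wrist force passes 120 N, or if a joint passes its speed limit or range.

## Working session

There is one attempt and no reset: what is moved stays moved. The work goes in short steps, Python scripts to look and compute and a tool call to move; the robot and the scene stay as the last step left them, time stands still between calls to the robot, and variables do not carry over. Pictures are saved under pics/ and viewed, at most 10 in all, crops included, and the job is handed in when it is done.

Besides the shell and the picture viewer there is one more tool, called after "Emit:" by a JSON object that holds its "method" and its "body". apply_moves: Moves the arm, as the interface text tells. Its arguments: {"type":"object","properties":{"targets":{"type":"array","items":{"type":"object","properties":{"dp":{"type":"array","items":{"type":"number"}},"yaw":{"type":"number"}}}},"grip":{"type":"number"},"squeeze":{"type":"number"}},"required":["targets"]}

```bash
mkdir -p pics; ls; cat > h.py <<'E'
import numpy as np, cv2
from plant import get_state, cams, r
def cap(n,save=None):
    c=cams.capture(n)
    if save: cv2.imwrite('pics/'+save,c['image'][:,:,::-1])
    return c
def world(c):
    """per-pixel world points from range"""
    z=c['range_z']; v,u=np.indices(z.shape)
    P=np.stack([(u-c['cx'])/c['fx']*z,(v-c['cy'])/c['fy']*z,z],-1)
    W=(P-np.array(c['t']))@np.array(c['R']); W[z==0]=np.nan
    return W
def ray(c,u,v,h):
    R=np.array(c['R']);t=np.array(c['t']); o=-R.T@t
    d=R.T@np.array([(u-c['cx'])/c['fx'],(v-c['cy'])/c['fy'],1]); return o+d*(h-o[2])/d[2]
E
python3 - <<'E'
from h import *
a=cap('scene'); b=cap('top')
im=np.hstack([a['image'],b['image']])
cv2.imwrite('pics/a.png',cv2.resize(a['image'],(784,588),interpolation=cv2.INTER_CUBIC)[:,:,::-1]); cv2.imwrite('pics/b.png',cv2.resize(b['image'],(784,588),interpolation=cv2.INTER_CUBIC)[:,:,::-1])
np.savez('c0.npz',a=world(a),b=world(b),ia=a['image'],ib=b['image'])
for c in(a,b): print(-np.array(c['R']).T@c['t'],c['fx'])
print({k:np.round(v,3) for k,v in get_state().items()})
E
```

```text
pics
[-0.06014744 -0.44015309  0.78867336] 429.9034283058253
[0.37085762 0.19668645 1.44725747] 512.7772850808358
{'time_s': np.float64(0.1), 'joints': array([ 8.3085e+01,  2.0586e+01,  6.4000e-01, -1.5000e-02, -7.0133e+01,
       -1.6506e+01]), 'qd': array([ 0.007, -0.106,  0.117,  0.051, -0.01 ,  0.024]), 'joint_torque': array([-1.0000e-03, -5.8416e+01,  2.9375e+01,  7.0150e+00,  1.0000e-02,
       -0.0000e+00]), 'tcp_pos': array([0.268, 0.619, 0.248]), 'eef_rot': array([ 1.7992e+02, -9.0000e-03, -2.3427e+01]), 'contact_force': array([ 0.258, -0.826,  0.276]), 'moment': array([-0.006, -0.016, -0.019]), 'gripper_force': np.float64(0.0), 'gripper_width': np.float64(0.088)}
```

View pics/a.png

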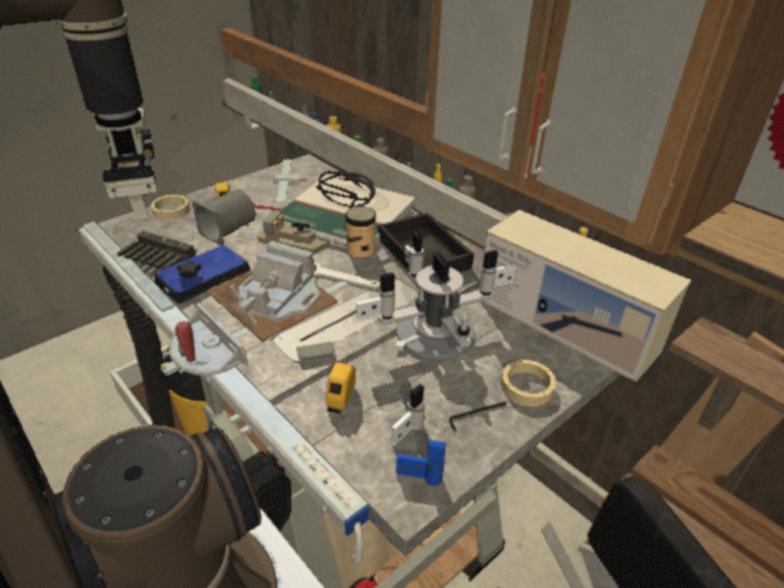

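View pics/b.png

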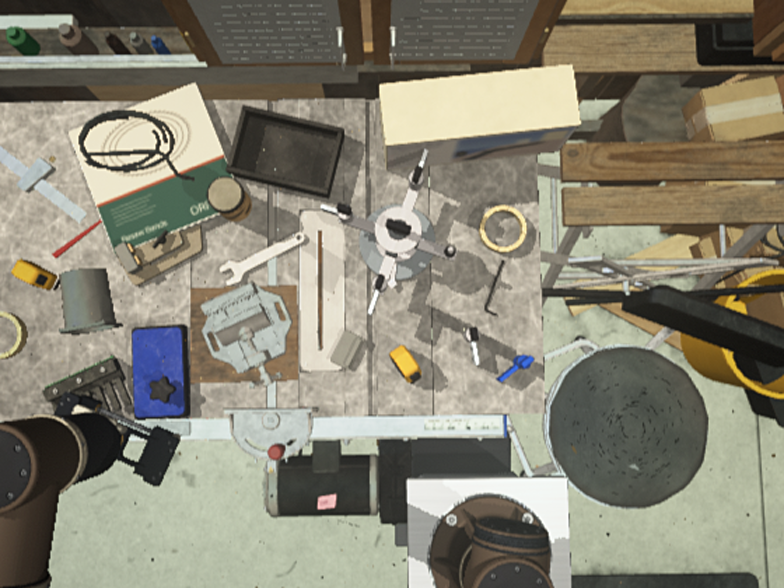

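Scene view: the tree is at (437,310), the steel jig with black tab at (412,410) and the blue look-alike at (425,462). Top view: the hub is at (398,230), the empty pin at (450,252), the steel jig at (472,343) and the blue one at (517,366). The steel jig standing loose fits the description, since the blue one is excluded. I'll confirm in an enlarged crop and measure.

```bash
python3 - <<'E'
from h import *
d=np.load('c0.npz'); b=d['ib'];W=d['b']
y0,x0=100,225
crop=b[100:285,225:405]
cv2.imwrite('pics/c.png',cv2.resize(crop,None,fx=3.2,fy=3.2,interpolation=cv2.INTER_CUBIC)[:,:,::-1])
sub=W[100:285,225:405]; g=cv2.cvtColor(crop,cv2.COLOR_RGB2HSV)
def show(name,m):
    n,l,s,ce=cv2.connectedComponentsWithStats(m.astype(np.uint8))
    for i in range(1,n):
        if s[i,4]>12:
            p=sub[l==i]; med=np.nanmedian(p,0); q=p[:,:2]-p[:,:2].mean(0); w,v=np.linalg.eigh(q.T@q/len(q))
            print(name,ce[i].round(1)+[225,100],s[i,4],'mean',p.mean(0).round(4),'zmax',p[:,2].max().round(4),'ax',np.degrees(np.arctan2(v[1,1],v[0,1])).round(1),'sd',np.sqrt(w).round(4))
z=sub[:,:,2]
dark=g[:,:,2]<75
show('tab171',(z>.16)&(z<.2)&(sub[:,:,0]<0.75))
show('disc',(abs(z-.136)<.004))
show('z.115-.13',(z>.11)&(z<.131))
show('jig dark',dark&(z>.075)&(z<.095))
show('blue',(g[:,:,0]>100)&(g[:,:,0]<130)&(g[:,:,1]>150)&(z>.03))
show('plate',(z>.035)&(z<.049)&(sub[:,:,0]<.55))
show('plate2',(z>.03)&(z<.1)&(sub[:,:,0]<.55))
show('base',(abs(z-.012)<.002)); show('ptr',(z>.0145)&(z<.018))
E
```

```text
tab171 [297.4 123.8] 49 mean [0.7221 0.1402 0.1699] zmax 0.1774 ax 162.9 sd [0.0034 0.0075]
tab171 [245.2 148.7] 54 mean [0.6593 0.2736 0.1696] zmax 0.1752 ax 70.8 sd [0.0037 0.0074]
tab171 [284.2 161.7] 119 mean [0.6231 0.1753 0.1775] zmax 0.1861 ax 70.0 sd [0.0044 0.0132]
tab171 [270.7 200.8] 50 mean [0.5254 0.2105 0.1701] zmax 0.1762 ax 162.1 sd [0.0035 0.0074]
disc [281.7 107.3] 18 mean [0.7765 0.1791 0.135 ] zmax 0.1392 ax 93.2 sd [0.0011 0.0101]
disc [297.  127.9] 38 mean [0.7206 0.1399 0.1356] zmax 0.1396 ax 85.8 sd [0.007  0.0093]
disc [283.9 164.7] 636 mean [0.6235 0.1755 0.136 ] zmax 0.1399 ax 171.2 sd [0.0232 0.0236]
disc [245.8 154.9] 21 mean [0.6507 0.2742 0.1353] zmax 0.1394 ax 84.6 sd [0.0024 0.0057]
disc [267.  201.4] 13 mean [0.5283 0.2205 0.1354] zmax 0.139 ax 161.0 sd [0.0017 0.0061]
disc [274.1 203.2] 18 mean [0.5232 0.2022 0.1357] zmax 0.1399 ax 160.4 sd [0.0025 0.0067]
z.115-.13 [317.2 106.3] 245 mean [0.7823 0.0846 0.1213] zmax 0.131 ax 97.6 sd [0.0084 0.0654]
z.115-.13 [295.9 132.7] 17 mean [0.7121 0.1422 0.1189] zmax 0.125 ax 81.1 sd [0.0026 0.0069]
z.115-.13
[... 1412 characters left out ...]
] 50 mean [0.6674 0.1217 0.0121] zmax 0.014 ax -151.0 sd [0.0046 0.0138]
base [259.6 168.7] 18 mean [0.6366 0.2428 0.0118] zmax 0.0136 ax 159.3 sd [0.0034 0.0058]
base [264.2 181.5] 116 mean [0.6    0.2299 0.0119] zmax 0.014 ax -166.0 sd [0.0084 0.021 ]
base [293.3 190.6] 141 mean [0.5727 0.1482 0.0121] zmax 0.014 ax 123.4 sd [0.0084 0.0268]
base [248.1 239.8] 14 mean [0.4356 0.2767 0.0114] zmax 0.013 ax -160.0 sd [0.0033 0.0063]
base [245.1 252.7] 52 mean [0.3998 0.2853 0.0119] zmax 0.0138 ax 121.3 sd [0.0071 0.0103]
ptr [262.9 185.7] 14 mean [0.5873 0.2338 0.0155] zmax 0.0175 ax 45.7 sd [0.0032 0.007 ]
ptr [252.9 249.1] 21 mean [0.4092 0.2633 0.0163] zmax 0.0179 ax 144.8 sd [0.0032 0.0085]
```

View pics/c.png

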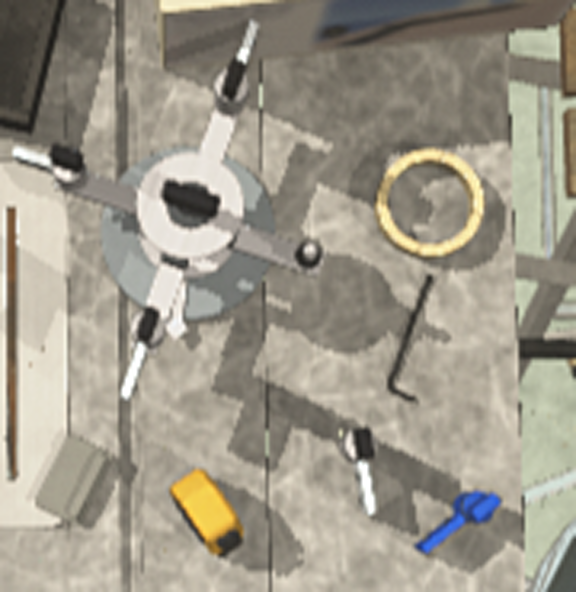

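The crop confirms the bare steel jig with black tab at (360,445), the blue look-alike at (460,520), the empty pin at (308,252), and the pointer arrow near (178,315). Next I'll refine the pointer and check clearance to the box.

```bash
python3 - <<'E'
from h import *
a=cap('scene');b=cap('top')
ax=np.array([.6235,.1754])
W=world(b)
m=(W[...,2]>.08)&(W[...,2]<.16)&(abs(W[...,1]-.12)<.12)&(W[...,0]>.76)
r_=np.hypot(W[...,0]-ax[0],W[...,1]-ax[1])
for y in np.arange(.0,.25,.03):
    k=m&(abs(W[...,1]-y)<.008)
    if k.any(): i=np.argmin(np.where(k,W[...,0],9)); print('box y%.2f xmin %.3f z %.3f r %.3f'%(y,W[...,0].flat[i],W[...,2].flat[i],r_.flat[i]))
def proj(c,X): q=np.array(c['R'])@X+c['t']; return q[:2]/q[2]*c['fx']+[c['cx'],c['cy']]
for th in (168,174,180,186):
    X=np.array([*(ax+.095*np.array([np.cos(np.radians(th)),np.sin(np.radians(th))])),.015]); print(th,proj(a,X).round(1),proj(b,X).round(1))
ims=[]
for c in(a,b):
    u,v=proj(c,np.array([.54,.185,.015])).astype(int)
    ims.append(cv2.resize(c['image'][v-22:v+22,u-22:u+22],(396,396),interpolation=cv2.INTER_CUBIC)); print('crop origin',u-22,v-22)
cv2.imwrite('pics/d.png',np.hstack(ims)[:,:,::-1])
E
```

```text
box y0.00 xmin 0.792 z 0.150 r 0.240
box y0.03 xmin 0.788 z 0.155 r 0.216
box y0.06 xmin 0.786 z 0.146 r 0.197
box y0.09 xmin 0.783 z 0.112 r 0.178
box y0.12 xmin 0.760 z 0.117 r 0.147
box y0.15 xmin 0.777 z 0.126 r 0.155
box y0.18 xmin 0.774 z 0.083 r 0.151
box y0.21 xmin 0.840 z 0.156 r 0.219
168 [280.4 244.5] [276.8 205.5]
174 [282.4 246.6] [280.3 206. ]
180 [284.7 248.6] [283.9 206.2]
186 [287.4 250.5] [287.4 206. ]
crop origin 263 222
crop origin 258 180
```

View pics/d.png

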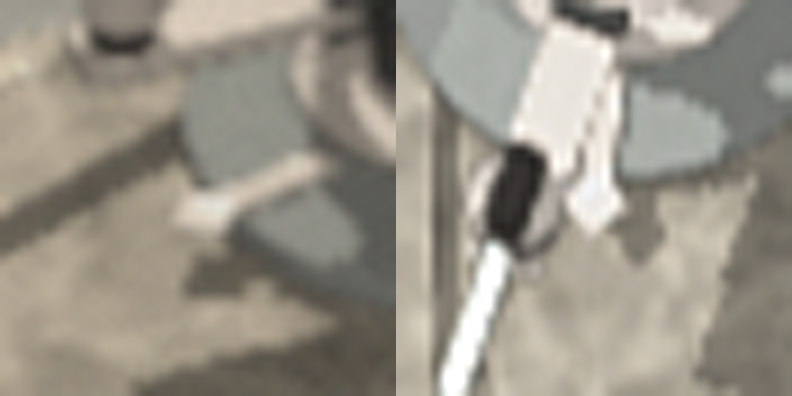

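Emit:
{"method": "apply_moves", "body": {"targets": [{"dp": [0.02,-0.03,0.02],"yaw": 7},{"dp": [0.05,-0.06,0.03],"yaw": 14},{"dp": [0.075,-0.09,0.03],"yaw": 21},{"dp": [0.1,-0.12,0.03],"yaw": 28},{"dp": [0.125,-0.15,0.03],"yaw": 35},{"dp": [0.15,-0.18,0.03],"yaw": 42},{"dp": [0.175,-0.21,0.03],"yaw": 49},{"dp": [0.2,-0.24,0.03],"yaw": 56},{"dp": [0.225,-0.27,0.03],"yaw": 63},{"dp": [0.25,-0.3,0.03],"yaw": 70},{"dp": [0.28,-0.33,0.03],"yaw": 77},{"dp": [0.305,-0.365,0.03],"yaw": 84},{"dp": [0.33,-0.4,0.03],"yaw": 91},{"dp": [0.3555,-0.43,0.03],"yaw": 93.4},{"dp": [0.3555,-0.4436,0.03],"yaw": 93.4},{"dp": [0.3555,-0.4436,0.03],"yaw": 93.4},{"dp": [0.3555,-0.4436,0.03],"yaw": 93.4}], "grip": 0.0, "squeeze": 50}}

```text
time_s: 1.62
tcp_pos: [0.6242, 0.1742, 0.2781]
eef_rot: [-180.0, 0.0, 69.8]
contact_force: [-0.4, -0.4, 0.2]
gripper_width: 0.0438
gripper_force: 0.0
```

The pointer tip is at crop (201,235) in the top view and (175,218) in the scene view, both giving a direction of about 173°. That puts the tree about 76.6° off, so it must turn clockwise. First I'll check the box clearance.

```bash
python3 - <<'E'
from h import *
for n,k in(('scene','a'),('top','b')):
    W=np.load('c0.npz')[k]; 
    m=(W[...,0]>.74)&(W[...,0]<.9)&(W[...,2]>.01)&(W[...,2]<.19)&(W[...,1]<.26)&(W[...,1]>-.1)
    for y in np.arange(.0,.26,.02):
        s=''
        for z in (.02,.05,.08,.11,.14,.16):
            q=W[m&(abs(W[...,1]-y)<.007)&(abs(W[...,2]-z)<.012)]
            s+='%7.3f(%d)'%(np.median(q[:,0]),len(q)) if len(q) else '   -   '
        print(n,'%.2f'%y,s)
E
```

```text
scene 0.00   0.793(31)  0.792(38)  0.793(41)  0.793(35)  0.793(36)  0.797(83)
scene 0.02   0.792(31)  0.791(34)  0.791(35)  0.792(42)  0.791(37)  0.793(76)
scene 0.04   0.789(28)  0.789(35)  0.789(36)  0.789(33)  0.789(39)  0.791(70)
scene 0.06   0.787(29)  0.786(34)  0.786(33)  0.787(36)  0.787(34)  0.790(76)
scene 0.08   0.785(29)  0.785(34)  0.785(35)  0.785(38)  0.786(35)  0.786(60)
scene 0.10   0.782(24)  0.783(26)  0.783(31)  0.783(31)  0.783(34)  0.786(75)
scene 0.12   0.782(25)  0.781(32)  0.781(34)  0.763(84)  0.780(53)  0.787(77)
scene 0.14   0.780(28)  0.779(31)  0.779(3)  0.779(10)  0.779(35)  0.781(64)
scene 0.16   0.778(17)  0.777(11)   -     0.777(15)  0.778(30)  0.782(75)
scene 0.18    -      -      -      -     0.775(29)  0.777(53)
scene 0.20    -      -     0.776(1)   -     0.776(5)  0.831(24)
scene 0.22    -      -      -      -      -      -   
scene 0.24    -      -      -      -      -      -   
top 0.00   0.794(11)  0.794(12)  0.794(14)  0.794(15)  0.794(14)  0.836(152)
top 0.02   0.791(13)  0.792(10)  0.792(11)  0.792(15)  0.792(16)  0.835(143)
top 0.04   0.790(10)  0.790(13)  0.790(13)  0.790(15)  0.791(15)  0.839(156)
top 0.06   0.788(14)  0.788(12)  0.788(12)  0.788(12)  0.788(17)  0.836(175)
top 0.08   0.786(13)  0.786(10)  0.786(12)  0.786(13)  0.786(12)  0.834(161)
top 0.10   0.784(10)  0.784(12)  0.784(12)  0.784(13)  0.784(15)  0.826(148)
top 0.12   0.782(4)  0.782(2)  0.782(3)  0.780(14)  0.781(26)  0.832(149)
top 0.14   0.780(12)  0.780(15)  0.780(13)  0.780(14)  0.780(18)  0.835(151)
top 0.16   0.778(9)  0.778(11)  0.778(12)  0.778(13)  0.778(13)  0.827(142)
top 0.18   0.777(11)  0.776(11)  0.777(11)  0.777(12)  0.776(16)  0.816(161)
top 0.20   0.799(9)  0.799(10)  0.811(16)  0.809(14)  0.818(21)  0.841(103)
top 0.22    -      -      -      -      -      -   
top 0.24    -      -      -      -      -      -
```

Box front face is about 153 mm from the axis, against a plate reach of 164 mm. It may touch near the end of the turn, so I'll turn slowly and watch the load. Next: descend and grip the knob.

Emit:
{"method": "apply_moves", "body": {"targets": [{"dp": [0,0,-0.03],"yaw": 0},{"dp": [0,0,-0.06],"yaw": 0},{"dp": [0,0,-0.085],"yaw": 0},{"dp": [0,0,-0.1],"yaw": 0},{"dp": [0,0,-0.107],"yaw": 0},{"dp": [0,0,-0.107],"yaw": 0}]}}

```text
time_s: 2.12
tcp_pos: [0.6227, 0.1763, 0.1699]
eef_rot: [-179.9, 0.1, 70.0]
contact_force: [-0.3, -0.5, 0.6]
gripper_width: 0.044
gripper_force: 0.0
```

Emit:
{"method": "apply_moves", "body": {"targets": [{"dp": [0,0,0],"yaw": 0},{"dp": [0,0,0],"yaw": 0},{"dp": [0,0,0],"yaw": 0},{"dp": [0,0,0],"yaw": 0},{"dp": [0,0,0],"yaw": 0},{"dp": [0,0,0],"yaw": 0}], "grip": 1, "squeeze": 50}}

```text
time_s: 2.62
tcp_pos: [0.6261, 0.1753, 0.1726]
eef_rot: [179.8, -0.1, 70.0]
contact_force: [9.1, -4.3, -3.6]
gripper_width: 0.0138
gripper_force: 50.0
```

Emit:
{"method": "apply_moves", "body": {"targets": [{"dp": [0.003,-0.001,0],"yaw": 0},{"dp": [0.003,-0.001,0],"yaw": -3},{"dp": [0.003,-0.001,0],"yaw": -7},{"dp": [0.003,-0.001,0],"yaw": -11},{"dp": [0.003,-0.001,0],"yaw": -16},{"dp": [0.003,-0.001,0],"yaw": -21},{"dp": [0.003,-0.001,0],"yaw": -26},{"dp": [0.003,-0.001,0],"yaw": -31},{"dp": [0.003,-0.001,0],"yaw": -36},{"dp": [0.003,-0.001,0],"yaw": -40},{"dp": [0.003,-0.001,0],"yaw": -40},{"dp": [0.003,-0.001,0],"yaw": -40}]}}

```text
time_s: 3.62
tcp_pos: [0.6279, 0.1738, 0.1726]
eef_rot: [179.9, -0.1, 29.9]
contact_force: [3.4, -4.9, 1.0]
gripper_width: 0.0138
gripper_force: 50.0
```

```bash
python3 - <<'E'
from h import *
s=get_state(); print(s['moment'],s['contact_force'],s['eef_rot'],s['tcp_pos'])
a=cap('scene'); cv2.imwrite('pics/e.png',cv2.resize(a['image'][150:290,200:420],(792,504),interpolation=cv2.INTER_CUBIC)[:,:,::-1])
E
```

```text
[-1.57343249 -1.18650415 -0.3401497 ] [ 3.37119088 -4.90283171  0.98328287] [ 1.79917112e+02 -8.25419095e-02  2.99102414e+01] [0.62788675 0.17381301 0.17258673]
```

View pics/e.png

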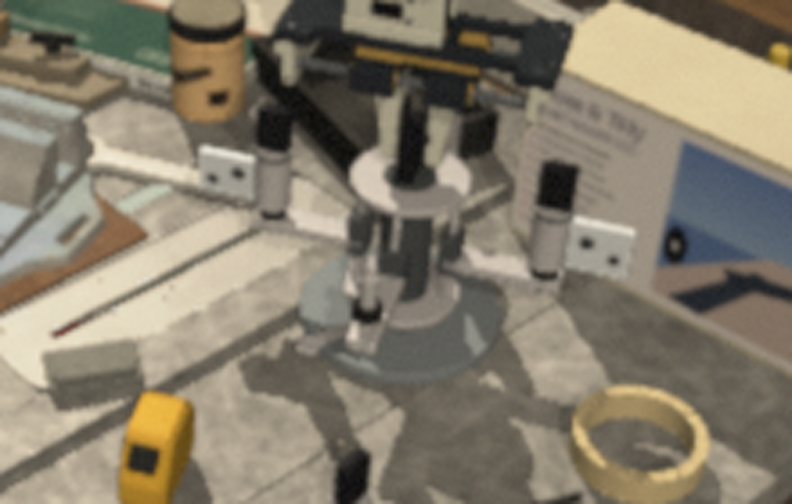

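Tree turned 40° with the knob: the empty pin is now at crop (365,320), rear jigs clear of the box so far. Continuing in stages.

Emit:
{"method": "apply_moves", "body": {"targets": [{"dp": [0.001,-0.002,0],"yaw": -4},{"dp": [0.001,-0.002,0],"yaw": -8},{"dp": [0.001,-0.002,0],"yaw": -12},{"dp": [0.001,-0.002,0],"yaw": -16},{"dp": [0.001,-0.002,0],"yaw": -18},{"dp": [0.001,-0.002,0],"yaw": -18}]}}

```text
time_s: 4.17
tcp_pos: [0.6283, 0.1728, 0.1726]
eef_rot: [-180.0, -0.1, 11.9]
contact_force: [-0.1, -0.6, 4.6]
gripper_width: 0.0136
gripper_force: 50.0
```

```bash
python3 - <<'E'
from h import *
s=get_state(); print(s['moment'],s['contact_force'],s['eef_rot'],s['tcp_pos'])
E
```

```text
[-0.1641743   0.19209907 -0.26945742] [-0.05559069 -0.59104069  4.59630521] [-1.79990396e+02 -7.97351872e-02  1.18904236e+01] [0.62827082 0.17281846 0.17257841]
```

Emit:
{"method": "apply_moves", "body": {"targets": [{"dp": [0,0,0],"yaw": -2},{"dp": [0,0,0],"yaw": -4},{"dp": [0,0,0],"yaw": -6},{"dp": [0,0,0],"yaw": -8}]}}

```text
time_s: 4.5
tcp_pos: [0.6283, 0.1724, 0.1726]
eef_rot: [180.0, -0.1, 4.0]
contact_force: [0.4, -2.5, 4.8]
gripper_width: 0.014
gripper_force: 50.0
```

```bash
python3 - <<'E'
from h import *
s=get_state(); print(s['moment'],s['contact_force'],s['eef_rot'],s['tcp_pos'])
E
```

```text
[-0.86743467 -0.04346589  0.31767704] [ 0.43411916 -2.54893155  4.84780587] [ 1.79981356e+02 -7.38014190e-02  3.99911345e+00] [0.62832917 0.17242662 0.17259395]
```

Emit:
{"method": "apply_moves", "body": {"targets": [{"dp": [0,0,0],"yaw": -2},{"dp": [0,0,0],"yaw": -4},{"dp": [0,0,0],"yaw": -5},{"dp": [0,0,0],"yaw": -5}]}}

```text
time_s: 4.83
tcp_pos: [0.6283, 0.1721, 0.1725]
eef_rot: [180.0, -0.1, -1.0]
contact_force: [0.1, -4.1, 6.2]
gripper_width: 0.0138
gripper_force: 50.0
```

```bash
python3 - <<'E'
from h import *
s=get_state(); print(s['moment'],s['contact_force'],s['eef_rot'],s['tcp_pos'])
E
```

```text
[-1.36358745 -0.11155701  0.04555562] [ 0.05274899 -4.12245418  6.20346403] [ 1.79968659e+02 -6.25015676e-02 -1.00287006e+00] [0.62828636 0.17213699 0.17251938]
```

Emit:
{"method": "apply_moves", "body": {"targets": [{"dp": [0,-0.001,0],"yaw": -2},{"dp": [0,-0.001,0],"yaw": -4},{"dp": [0,-0.001,0],"yaw": -5.7},{"dp": [0,-0.001,0],"yaw": -5.7},{"dp": [0,-0.001,0],"yaw": -5.7}]}}

```text
time_s: 5.25
tcp_pos: [0.6283, 0.1718, 0.1725]
eef_rot: [-180.0, -0.1, -6.7]
contact_force: [-0.7, -1.2, 6.3]
gripper_width: 0.0137
gripper_force: 50.0
```

```bash
python3 - <<'E'
from h import *
s=get_state(); print(s['moment'],s['contact_force'],s['eef_rot'],s['tcp_pos'])
E
```

```text
[-0.57051438  0.24563379 -0.1237828 ] [-0.68014015 -1.21671267  6.28404147] [-1.79972806e+02 -7.12863019e-02 -6.65669305e+00] [0.6282608  0.1717594  0.17254438]
```

Emit:
{"method": "apply_moves", "body": {"targets": [{"dp": [0,0,0],"yaw": 0},{"dp": [0,0,0],"yaw": 0},{"dp": [0,0,0],"yaw": 0},{"dp": [0,0,0],"yaw": 0},{"dp": [0,0,0.03],"yaw": 0},{"dp": [0,0,0.06],"yaw": 0},{"dp": [0,0,0.09],"yaw": 0},{"dp": [-0.02,-0.015,0.11],"yaw": 3},{"dp": [-0.045,-0.035,0.11],"yaw": 6},{"dp": [-0.07,-0.055,0.11],"yaw": 9},{"dp": [-0.1,-0.075,0.11],"yaw": 12},{"dp": [-0.13,-0.095,0.1],"yaw": 15},{"dp": [-0.16,-0.115,0.08],"yaw": 17},{"dp": [-0.18,-0.13,0.06],"yaw": 17},{"dp": [-0.1935,-0.14,0.03],"yaw": 17},{"dp": [-0.1935,-0.14,0.0],"yaw": 17},{"dp": [-0.1935,-0.14,0.0],"yaw": 17},{"dp": [-0.1935,-0.14,0.0],"yaw": 17}], "grip": 0}}

```text
time_s: 6.75
tcp_pos: [0.434, 0.0314, 0.1714]
eef_rot: [179.9, 0.1, 10.3]
contact_force: [-0.3, 0.1, 0.5]
gripper_width: 0.0445
gripper_force: 0.0
```

```bash
python3 - <<'E'
from h import *
a=cap('scene');b=cap('top'); W=world(b); z=W[...,2]
def comp(name,m,mn=12):
    n,l,s,ce=cv2.connectedComponentsWithStats(m.astype(np.uint8))
    for i in range(1,n):
        if s[i,4]>mn:
            p=W[l==i]; q=p[:,:2]-p[:,:2].mean(0); w,v=np.linalg.eigh(q.T@q/len(q))
            print(name,ce[i].round(1),s[i,4],p.mean(0).round(4),'ax',np.degrees(np.arctan2(v[1,1],v[0,1])).round(1),'sd',np.sqrt(w).round(4))
roi=np.hypot(W[...,0]-.6235,W[...,1]-.1754)<.14
comp('tab',roi&(z>.16)&(z<.2)); comp('pin',roi&(z>.105)&(z<.131),5); comp('disc',roi&(abs(z-.136)<.004),100)
cv2.imwrite('pics/f.png',cv2.resize(np.vstack([a['image'][160:270,215:395],b['image'][120:230,220:400]]),None,fx=2.7,fy=2.7,interpolation=cv2.INTER_CUBIC)[:,:,::-1])
def proj(c,X): q=np.array(c['R'])@X+c['t']; return q[:2]/q[2]*c['fx']+[c['cx'],c['cy']]
s=get_state(); print(s['contact_force'],s['eef_rot'],s['tcp_pos'])
g=cv2.cvtColor(b['image'],cv2.COLOR_RGB2HSV)
jr=(abs(W[...,0]-.4335)<.03)&(abs(W[...,1]-.033)<.03)
comp('jigtop',jr&(z>.08)&(z<.092)&(g[...,2]<90),8)
E
```

```text
tab [288.4 121.8] 48 [0.7276 0.1632 0.1701] ax 171.5 sd [0.0034 0.0076]
tab [284.2 161.8] 105 [0.6225 0.1755 0.1788] ax 173.8 sd [0.004  0.0138]
tab [242.8 157.7] 55 [0.6361 0.2798 0.17  ] ax 81.5 sd [0.0036 0.0076]
tab [325.4 166.3] 51 [0.6114 0.0713 0.1698] ax 81.8 sd [0.0037 0.007 ]
pin [289.  115.5] 6 [0.7593 0.1598 0.1175] ax 92.2 sd [0.0012 0.0022]
pin [287.2 130.3] 25 [0.7193 0.1653 0.117 ] ax 79.4 sd [0.003  0.0083]
pin [235.  160.8] 37 [0.6384 0.3037 0.1199] ax 79.7 sd [0.0028 0.0062]
pin [245.4 165.4] 18 [0.6263 0.2766 0.1172] ax 110.1 sd [0.0024 0.0073]
pin [321.5 173.2] 17 [0.6029 0.0769 0.1187] ax 56.3 sd [0.0023 0.0073]
pin [333.3 170.9] 36 [0.6077 0.0465 0.1236] ax 84.7 sd [0.0027 0.0064]
pin [279.8 205. ] 19 [0.5199 0.1876 0.1223] ax 176.5 sd [0.003  0.0032]
disc [284.1 164.5] 649 [0.6239 0.175  0.1359] ax 84.5 sd [0.0228 0.0236]
[-0.15459223  0.03429516  0.34685215] [ 1.79995877e+02 -1.08053868e-01  1.03228876e+01] [0.43583793 0.03242856 0.17315146]
```

View pics/f.png

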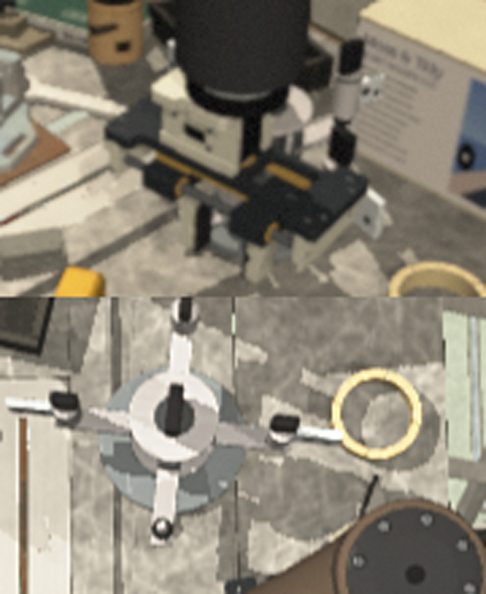

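The tree is at branch direction 173.2° (pin camera point (0.520,0.188)), matching the pointer. The crop shows the empty pin at (162,527), with the arm over the jig. Next I'll descend and grip the jig.

Emit:
{"method": "apply_moves", "body": {"targets": [{"dp": [0,0,-0.03],"yaw": 0},{"dp": [0,0,-0.06],"yaw": 0},{"dp": [0,0,-0.08],"yaw": 0},{"dp": [0,0,-0.09],"yaw": 0},{"dp": [0,0,-0.095],"yaw": 0},{"dp": [0,0,-0.095],"yaw": 0}]}}

```text
time_s: 7.35
tcp_pos: [0.4352, 0.0323, 0.0767]
eef_rot: [180.0, 0.0, 10.3]
contact_force: [0.2, -1.1, -0.7]
gripper_width: 0.0439
gripper_force: 0.0
```

Emit:
{"method": "apply_moves", "body": {"targets": [{"dp": [0,0,0],"yaw": 0},{"dp": [0,0,0],"yaw": 0},{"dp": [0,0,0],"yaw": 0},{"dp": [0,0,0],"yaw": 0},{"dp": [0,0,0],"yaw": 0}], "grip": 1, "squeeze": 40}}

```text
time_s: 7.77
tcp_pos: [0.4347, 0.0319, 0.0772]
eef_rot: [-180.0, -0.1, 10.3]
contact_force: [0.5, -1.2, 0.6]
gripper_width: 0.016
gripper_force: 0.2
```

Emit:
{"method": "apply_moves", "body": {"targets": [{"dp": [0,0,0.01],"yaw": 0},{"dp": [0,0,0.03],"yaw": 0},{"dp": [0,0,0.06],"yaw": 0},{"dp": [0,0,0.09],"yaw": 0},{"dp": [0,0,0.12],"yaw": -3},{"dp": [0,0,0.14],"yaw": -8},{"dp": [0,0,0.15],"yaw": -13},{"dp": [0,0,0.15],"yaw": -17},{"dp": [0,0,0.15],"yaw": -17},{"dp": [0,0,0.15],"yaw": -17}]}}

```text
time_s: 8.6
tcp_pos: [0.4339, 0.0316, 0.2264]
eef_rot: [-180.0, 0.0, -6.6]
contact_force: [0.4, 0.3, -1.6]
gripper_width: 0.0116
gripper_force: 40.0
```

```bash
python3 - <<'E'
from h import *
s=get_state(); print(s['time_s'],s['contact_force'],s['moment'],s['eef_rot'],s['tcp_pos'])
a=cap('scene');b=cap('top')
def proj(c,X): q=np.array(c['R'])@X+c['t']; return q[:2]/q[2]*c['fx']+[c['cx'],c['cy']]
ims=[]
for c in (a,b):
    u,v=proj(c,np.array([.42,.03,.19])).astype(int); print(u,v)
    W=world(c)
    # plate of jig: z between .15 and .19, near
    m=(abs(W[...,0]-.40)<.04)&(abs(W[...,1]-.03)<.03)&(W[...,2]>.14)&(W[...,2]<.195)
    print(m.sum(), W[m].mean(0), W[m].min(0),W[m].max(0))
    ims.append(cv2.resize(c['image'][v-40:v+40,u-40:u+40],(380,380),interpolation=cv2.INTER_CUBIC))
cv2.imwrite('pics/g.png',np.hstack(ims)[:,:,::-1])
E
```

```text
8.6 [ 0.35952609  0.29017459 -1.62858916] [0.01665113 0.01708342 0.02831584] [-1.79989528e+02  1.65818725e-02 -6.60022182e+00] [0.43391601 0.03164358 0.22641604]
295 244
489 [0.40411491 0.03126612 0.17322523] [0.37217271 0.01889939 0.14736617] [0.43885095 0.04341998 0.19492886]
344 241<stdin>:11: RuntimeWarning: Mean of empty slice.
  ret = um.true_divide(
Traceback (most recent call last):
ValueError: zero-size array to reduction operation minimum which has no identity
```

```bash
python3 - <<'E'
from h import *
c=cap('scene'); W=world(c); img=c['image']
m=(abs(W[...,0]-.41)<.06)&(abs(W[...,1]-.03)<.04)&(W[...,2]>.1)&(W[...,2]<.21)
n,l,s,ce=cv2.connectedComponentsWithStats(m.astype(np.uint8)); i=1+np.argmax(s[1:,4]); p=W[l==i]
print(len(p),np.percentile(p,[0,1,5,50,95,99,100],axis=0).round(4))
for z in np.arange(.145,.215,.006):
    q=p[abs(p[:,2]-z)<.003]
    if len(q): print(z.round(3),len(q),q.min(0).round(4),q.max(0).round(4))
v,u=np.argwhere(m).mean(0).astype(int); print(u,v)
cv2.imwrite('pics/g.png',cv2.resize(img[v-45:v+45,u-60:u+60],(720,540),interpolation=cv2.INTER_CUBIC)[:,:,::-1])
E
```

```text
552 [[0.3713 0.0131 0.1467]
 [0.3728 0.0187 0.1486]
 [0.3743 0.0202 0.1512]
 [0.4098 0.0329 0.1758]
 [0.4326 0.0393 0.1986]
 [0.4374 0.0423 0.2085]
 [0.4395 0.0462 0.2098]]
0.145 2 [0.384  0.0341 0.1467] [0.4045 0.0368 0.1476]
0.151 54 [0.3734 0.018  0.1481] [0.4366 0.0422 0.1539]
0.157 62 [0.3726 0.0195 0.1541] [0.4395 0.0418 0.16  ]
0.163 54 [0.3725 0.0202 0.16  ] [0.4391 0.0425 0.166 ]
0.169 63 [0.3726 0.0192 0.1661] [0.4375 0.0421 0.1718]
0.175 67 [0.3731 0.0189 0.1722] [0.4377 0.0424 0.178 ]
0.181 62 [0.3733 0.0185 0.1785] [0.4375 0.0416 0.1839]
0.187 90 [0.3713 0.0197 0.1841] [0.436  0.0432 0.19  ]
0.193 50 [0.3747 0.0189 0.19  ] [0.4365 0.0462 0.1957]
0.199 27 [0.4171 0.0196 0.1961] [0.4349 0.0434 0.2015]
0.205 13 [0.4168 0.0134 0.2021] [0.4274 0.0358 0.2079]
0.211 8 [0.4173 0.0131 0.208 ] [0.4252 0.0361 0.2098]
290 252
```

View pics/g.png

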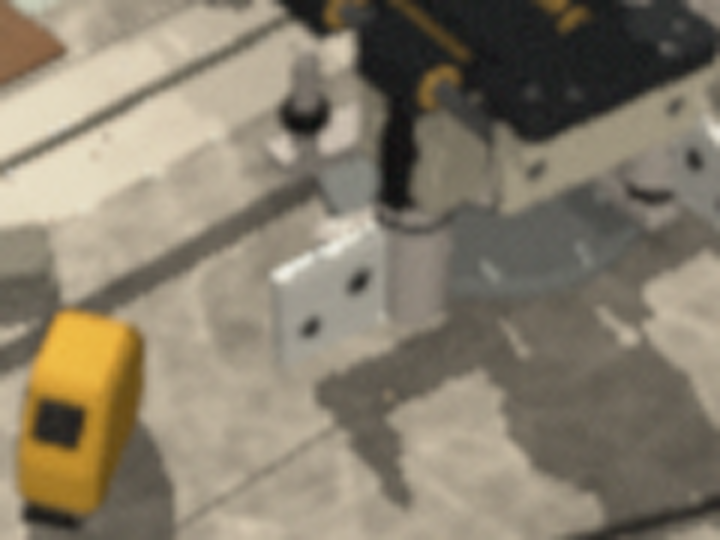

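Jig held upright (bush at crop (415,270), plate at (330,300) pointing outward), foot at z≈0.150, so no slip. Move it over the pin and compare the two in the same view.

Emit:
{"method": "apply_moves", "body": {"targets": [{"dp": [0.01,0.02,0.01],"yaw": 0},{"dp": [0.03,0.05,0.01],"yaw": 0},{"dp": [0.045,0.08,0.01],"yaw": 0},{"dp": [0.06,0.11,0.01],"yaw": 0},{"dp": [0.075,0.135,0.01],"yaw": 0},{"dp": [0.083,0.15,0.005],"yaw": 0},{"dp": [0.087,0.154,0],"yaw": 0},{"dp": [0.087,0.154,0],"yaw": 0},{"dp": [0.087,0.154,0],"yaw": 0},{"dp": [0.087,0.154,0],"yaw": 0}]}}

```text
time_s: 9.58
tcp_pos: [0.5207, 0.1847, 0.2264]
eef_rot: [180.0, 0.0, -6.7]
contact_force: [-0.3, 0.2, -1.0]
gripper_width: 0.0117
gripper_force: 40.0
```

```bash
python3 - <<'E'
from h import *
s=get_state(); print(s['time_s'],s['contact_force'],s['eef_rot'],s['tcp_pos'])
c=cap('scene'); W=world(c); img=c['image']
def proj(c,X): q=np.array(c['R'])@X+c['t']; return q[:2]/q[2]*c['fx']+[c['cx'],c['cy']]
near=np.hypot(W[...,0]-.52,W[...,1]-.186)<.022
# horizontal-row edges: for each row of given z, leftmost/rightmost pixel -> axis midpoint
def rows(z0,z1,nm,rad):
    m=near&(W[...,2]>z0)&(W[...,2]<z1)
    vv=np.unique(np.argwhere(m)[:,0])
    p=W[m]; print(nm,m.sum(),'u',[ (v,np.where(m[v])[0].min(),np.where(m[v])[0].max()) for v in vv][:14])
    o=-np.array(c['R']).T@c['t']; d=p[:,:2].mean(0)-o[:2]; d/=np.linalg.norm(d); n=np.array([-d[1],d[0]])
    # nearest surface along view + radius ; lateral mid
    lat=p[:,:2]@n; dep=p[:,:2]@d
    L=(np.percentile(lat,2)+np.percentile(lat,98))/2
    # circle fit with known radius
    from scipy.optimize import least_squares
    f=least_squares(lambda x:np.hypot(p[:,0]-x[0],p[:,1]-x[1])-rad,p[:,:2].mean(0)+d*rad/2,loss='soft_l1',f_scale=.001)
    print(nm,'fit',f.x.round(4),'lat-mid+depth',(n*L+d*(np.percentile(dep,5)+rad)).round(4),'n',n.round(3))
rows(.156,.195,'bush',.014); rows(.092,.120,'pin',.006)
u,v=proj(c,np.array([.52,.186,.14])).astype(int); print(u,v)
cv2.imwrite('pics/h.png',cv2.resize(img[v-35:v+35,u-40:u+40],(800,700)[:2] and (640,560),interpolation=cv2.INTER_CUBIC)[:,:,::-1])
E
```

```text
9.5833 [-0.34020995  0.20017238 -1.01270409] [ 1.79961222e+02  3.80802938e-02 -6.73818103e+00] [0.52069074 0.18466684 0.22641149]
bush 156 u [(np.int64(194), np.int64(276), np.int64(286)), (np.int64(195), np.int64(275), np.int64(286)), (np.int64(196), np.int64(274), np.int64(286)), (np.int64(197), np.int64(274), np.int64(286)), (np.int64(198), np.int64(275), np.int64(286)), (np.int64(199), np.int64(275), np.int64(286)), (np.int64(200), np.int64(275), np.int64(286)), (np.int64(201), np.int64(275), np.int64(285)), (np.int64(202), np.int64(275), np.int64(285)), (np.int64(203), np.int64(275), np.int64(285)), (np.int64(204), np.int64(275), np.int64(285)), (np.int64(205), np.int64(275), np.int64(285)), (np.int64(206), np.int64(274), np.int64(285)), (np.int64(207), np.int64(275), np.int64(285))]
bush fit [0.5175 0.1873] lat-mid+depth [0.5178 0.1856] n [-0.735  0.678]
pin 67 u [(np.int64(218), np.int64(278), np.int64(281)), (np.int64(219), np.int64(278), np.int64(282)), (np.int64(220), np.int64(278), np.int64(282)), (np.int64(221), np.int64(278), np.int64(282)), (np.int64(222), np.int64(277), np.int64(283)), (np.int64(223), np.int64(277), np.int64(284)), (np.int64(224), np.int64(276), np.int64(284)), (np.int64(225), np.int64(276), np.int64(284)), (np.int64(226), np.int64(277), np.int64(284)), (np.int64(227), np.int64(277), np.int64(283)), (np.int64(228), np.int64(279), np.int64(282))]
pin fit [0.5185 0.1851] lat-mid+depth [0.5168 0.1831] n [-0.734  0.679]
280 210
```

View pics/h.png

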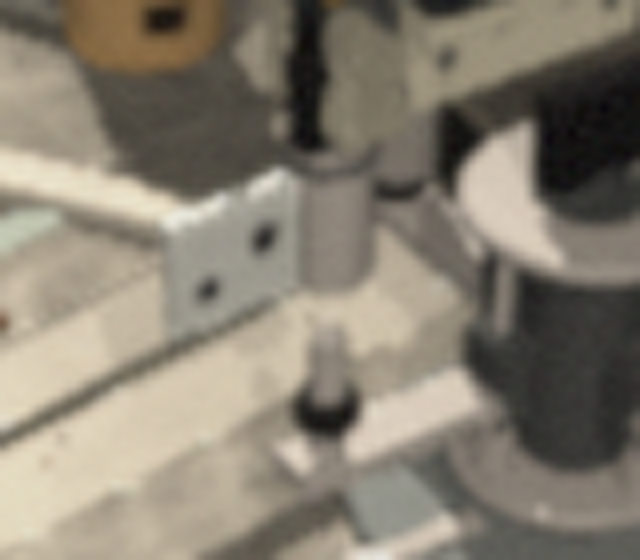

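The view shows bush right edge at (373,240), pin at (327,365) and collar at (327,405), so they line up to about 1 mm. Nudge slightly and descend slowly, watching the force.

Emit:
{"method": "apply_moves", "body": {"targets": [{"dp": [0,-0.001,-0.01],"yaw": 0},{"dp": [0,-0.001,-0.018],"yaw": 0},{"dp": [0,-0.001,-0.021],"yaw": 0},{"dp": [0,-0.001,-0.024],"yaw": 0},{"dp": [0,-0.001,-0.027],"yaw": 0},{"dp": [0,-0.001,-0.03],"yaw": 0},{"dp": [0,-0.001,-0.033],"yaw": 0},{"dp": [0,-0.001,-0.033],"yaw": 0}]}}

```text
time_s: 10.3
tcp_pos: [0.5211, 0.1846, 0.1929]
eef_rot: [180.0, 0.0, -6.7]
contact_force: [-0.4, 0.3, -1.8]
gripper_width: 0.0118
gripper_force: 40.0
```

Emit:
{"method": "apply_moves", "body": {"targets": [{"dp": [0,0,-0.003],"yaw": 0},{"dp": [0,0,-0.006],"yaw": 0},{"dp": [0,0,-0.009],"yaw": 0},{"dp": [0,0,-0.012],"yaw": 0},{"dp": [0,0,-0.014],"yaw": 0},{"dp": [0,0,-0.014],"yaw": 0}]}}

```text
time_s: 10.8
tcp_pos: [0.5211, 0.1846, 0.1789]
eef_rot: [180.0, 0.0, -6.7]
contact_force: [-0.8, 0.5, -1.4]
gripper_width: 0.012
gripper_force: 40.0
```

Emit:
{"method": "apply_moves", "body": {"targets": [{"dp": [0,0,-0.001],"yaw": 0},{"dp": [0,0,-0.002],"yaw": 0},{"dp": [0,0,-0.003],"yaw": 0},{"dp": [0,0,-0.004],"yaw": 0},{"dp": [0,0,-0.004],"yaw": 0}]}}

```text
time_s: 11.22
tcp_pos: [0.5217, 0.1848, 0.1767]
eef_rot: [-180.0, -0.1, -6.7]
contact_force: [-3.2, -1.2, 8.6]
gripper_width: 0.0118
gripper_force: 40.0
```

Emit:
{"method": "apply_moves", "body": {"targets": [{"dp": [0,0,-0.0005],"yaw": 0},{"dp": [0,0,-0.001],"yaw": 0},{"dp": [0,0,-0.001],"yaw": 0}]}}

```text
time_s: 11.47
tcp_pos: [0.5217, 0.1849, 0.1759]
eef_rot: [-180.0, -0.1, -6.7]
contact_force: [-2.8, -0.4, 9.1]
gripper_width: 0.0119
gripper_force: 40.0
```

Emit:
{"method": "apply_moves", "body": {"targets": [{"dp": [0,0,-0.0005],"yaw": 0},{"dp": [0,0,-0.001],"yaw": 0},{"dp": [0,0,-0.001],"yaw": 0}]}}

```text
time_s: 11.72
tcp_pos: [0.5217, 0.1849, 0.175]
eef_rot: [-180.0, -0.1, -6.7]
contact_force: [-3.3, -0.7, 8.6]
gripper_width: 0.0118
gripper_force: 40.0
```

Emit:
{"method": "apply_moves", "body": {"targets": [{"dp": [-0.0005,0,-0.001],"yaw": 0},{"dp": [-0.001,0,-0.002],"yaw": 0},{"dp": [-0.001,0,-0.002],"yaw": 0}]}}

```text
time_s: 11.97
tcp_pos: [0.5214, 0.1849, 0.1734]
eef_rot: [-179.9, -0.2, -6.7]
contact_force: [-1.2, -1.7, 10.8]
gripper_width: 0.0117
gripper_force: 40.0
```

Emit:
{"method": "apply_moves", "body": {"targets": [{"dp": [0,0,-0.001],"yaw": 0},{"dp": [0,0,-0.002],"yaw": 0},{"dp": [0,0,-0.002],"yaw": 0}]}}

```text
time_s: 12.22
tcp_pos: [0.5214, 0.1849, 0.1714]
eef_rot: [-179.9, -0.2, -6.7]
contact_force: [-1.3, -1.6, 10.8]
gripper_width: 0.0119
gripper_force: 40.0
```

Emit:
{"method": "apply_moves", "body": {"targets": [{"dp": [0,0,-0.001],"yaw": 0},{"dp": [0,0,-0.002],"yaw": 0},{"dp": [0,0,-0.002],"yaw": 0}]}}

```text
time_s: 12.47
tcp_pos: [0.5214, 0.1849, 0.1694]
eef_rot: [-180.0, -0.2, -6.7]
contact_force: [-1.0, -1.8, 10.2]
gripper_width: 0.0119
gripper_force: 40.0
```

Emit:
{"method": "apply_moves", "body": {"targets": [{"dp": [0,0,-0.001],"yaw": 0},{"dp": [0,0,-0.002],"yaw": 0},{"dp": [0,0,-0.002],"yaw": 0}]}}

```text
time_s: 12.72
tcp_pos: [0.5214, 0.1849, 0.1674]
eef_rot: [-179.9, -0.2, -6.7]
contact_force: [-1.9, -1.4, 9.9]
gripper_width: 0.0121
gripper_force: 40.0
```

Emit:
{"method": "apply_moves", "body": {"targets": [{"dp": [0,0,-0.001],"yaw": 0},{"dp": [0,0,-0.002],"yaw": 0},{"dp": [0,0,-0.002],"yaw": 0}]}}

```text
time_s: 12.97
tcp_pos: [0.5214, 0.1849, 0.1654]
eef_rot: [-179.9, -0.2, -6.7]
contact_force: [-0.7, -1.0, 10.6]
gripper_width: 0.0117
gripper_force: 40.0
```

Emit:
{"method": "apply_moves", "body": {"targets": [{"dp": [0,0,-0.0005],"yaw": 0},{"dp": [0,0,-0.001],"yaw": 0},{"dp": [0,0,-0.001],"yaw": 0}]}}

```text
time_s: 13.22
tcp_pos: [0.5214, 0.1849, 0.1645]
eef_rot: [-179.9, -0.2, -6.7]
contact_force: [-0.4, -1.6, 11.4]
gripper_width: 0.0119
gripper_force: 40.0
```

Emit:
{"method": "apply_moves", "body": {"targets": [{"dp": [0,0,-0.0005],"yaw": 0},{"dp": [0,0,-0.001],"yaw": 0},{"dp": [0,0,-0.001],"yaw": 0}]}}

```text
time_s: 13.47
tcp_pos: [0.5214, 0.1849, 0.1635]
eef_rot: [-179.9, -0.2, -6.7]
contact_force: [-2.0, -1.7, 9.7]
gripper_width: 0.0117
gripper_force: 40.0
```

Emit:
{"method": "apply_moves", "body": {"targets": [{"dp": [0,0,-0.0005],"yaw": 0},{"dp": [0,0,-0.001],"yaw": 0},{"dp": [0,0,-0.001],"yaw": 0}]}}

```text
time_s: 13.72
tcp_pos: [0.5214, 0.1849, 0.1625]
eef_rot: [-179.9, -0.2, -6.7]
contact_force: [-1.2, -1.5, 10.0]
gripper_width: 0.0119
gripper_force: 40.0
```

Emit:
{"method": "apply_moves", "body": {"targets": [{"dp": [0,0,-0.0005],"yaw": 0},{"dp": [0,0,-0.001],"yaw": 0},{"dp": [0,0,-0.001],"yaw": 0}]}}

```text
time_s: 13.97
tcp_pos: [0.5214, 0.1849, 0.1615]
eef_rot: [-179.9, -0.2, -6.7]
contact_force: [-1.5, -0.9, 9.7]
gripper_width: 0.0115
gripper_force: 40.0
```

Emit:
{"method": "apply_moves", "body": {"targets": [{"dp": [0,0,-0.0005],"yaw": 0},{"dp": [0,0,-0.001],"yaw": 0},{"dp": [0,0,-0.001],"yaw": 0},{"dp": [0,0,-0.001],"yaw": 0}]}}

```text
time_s: 14.3
tcp_pos: [0.5214, 0.1849, 0.1605]
eef_rot: [-179.9, -0.2, -6.7]
contact_force: [-1.9, -1.4, 10.4]
gripper_width: 0.0122
gripper_force: 40.0
```

Emit:
{"method": "apply_moves", "body": {"targets": [{"dp": [0,0,-0.0005],"yaw": 0},{"dp": [0,0,-0.001],"yaw": 0},{"dp": [0,0,-0.001],"yaw": 0},{"dp": [0,0,-0.001],"yaw": 0}]}}

```text
time_s: 14.63
tcp_pos: [0.5214, 0.1849, 0.1595]
eef_rot: [-180.0, -0.2, -6.7]
contact_force: [-1.1, -1.9, 10.7]
gripper_width: 0.0116
gripper_force: 40.0
```

Emit:
{"method": "apply_moves", "body": {"targets": [{"dp": [0,0,-0.0005],"yaw": 0},{"dp": [0,0,-0.001],"yaw": 0},{"dp": [0,0,-0.001],"yaw": 0},{"dp": [0,0,-0.001],"yaw": 0}]}}

```text
time_s: 14.97
tcp_pos: [0.5214, 0.1849, 0.1586]
eef_rot: [-179.9, -0.2, -6.7]
contact_force: [-2.1, -1.6, 10.5]
gripper_width: 0.012
gripper_force: 40.0
```

Emit:
{"method": "apply_moves", "body": {"targets": [{"dp": [0,0,-0.0005],"yaw": 0},{"dp": [0,0,-0.001],"yaw": 0},{"dp": [0,0,-0.001],"yaw": 0},{"dp": [0,0,-0.001],"yaw": 0}]}}

```text
time_s: 15.3
tcp_pos: [0.5214, 0.1849, 0.1577]
eef_rot: [-179.9, -0.2, -6.7]
contact_force: [-1.5, -1.5, 11.7]
gripper_width: 0.0118
gripper_force: 40.0
```

Emit:
{"method": "apply_moves", "body": {"targets": [{"dp": [0,0,-0.0005],"yaw": 0},{"dp": [0,0,-0.001],"yaw": 0},{"dp": [0,0,-0.001],"yaw": 0},{"dp": [0,0,-0.001],"yaw": 0}]}}

```text
time_s: 15.63
tcp_pos: [0.5215, 0.1849, 0.1567]
eef_rot: [-179.9, -0.2, -6.7]
contact_force: [-3.5, -1.8, 12.7]
gripper_width: 0.0118
gripper_force: 40.0
```

Emit:
{"method": "apply_moves", "body": {"targets": [{"dp": [0,0,-0.0005],"yaw": 0},{"dp": [0,0,-0.001],"yaw": 0},{"dp": [0,0,-0.001],"yaw": 0},{"dp": [0,0,-0.001],"yaw": 0}]}}

```text
time_s: 15.97
tcp_pos: [0.5215, 0.1849, 0.1558]
eef_rot: [-179.9, -0.2, -6.7]
contact_force: [-1.8, -1.9, 12.3]
gripper_width: 0.0116
gripper_force: 40.0
```

Emit:
{"method": "apply_moves", "body": {"targets": [{"dp": [0,0,-0.0005],"yaw": 0},{"dp": [0,0,-0.0005],"yaw": 0}]}}

```text
time_s: 16.13
tcp_pos: [0.5215, 0.1849, 0.1553]
eef_rot: [-179.9, -0.2, -6.7]
contact_force: [-2.1, -1.7, 12.2]
gripper_width: 0.012
gripper_force: 40.0
```

Emit:
{"method": "apply_moves", "body": {"targets": [{"dp": [0,0,0],"yaw": 0},{"dp": [0,0,0],"yaw": 0}]}}

```text
time_s: 16.3
tcp_pos: [0.5215, 0.1849, 0.1553]
eef_rot: [-179.9, -0.2, -6.7]
contact_force: [-2.2, -0.7, 12.6]
gripper_width: 0.012
gripper_force: 40.0
```

The load climbed to about 14 N including the jig's weight, so the collar is home. Ease off slowly before opening.

Emit:
{"method": "apply_moves", "body": {"targets": [{"dp": [0,0,0.001],"yaw": 0},{"dp": [0,0,0.002],"yaw": 0},{"dp": [0,0,0.003],"yaw": 0},{"dp": [0,0,0.004],"yaw": 0},{"dp": [0,0,0.004],"yaw": 0}]}}

```text
time_s: 16.72
tcp_pos: [0.5214, 0.1849, 0.1593]
eef_rot: [-179.9, -0.2, -6.7]
contact_force: [-1.8, -2.1, 11.0]
gripper_width: 0.0117
gripper_force: 40.0
```

Emit:
{"method": "apply_moves", "body": {"targets": [{"dp": [0,0,0.001],"yaw": 0},{"dp": [0,0,0.002],"yaw": 0},{"dp": [0,0,0.002],"yaw": 0}]}}

```text
time_s: 16.97
tcp_pos: [0.5214, 0.1849, 0.1611]
eef_rot: [-179.9, -0.2, -6.7]
contact_force: [-1.6, -2.0, 10.2]
gripper_width: 0.0118
gripper_force: 40.0
```

Emit:
{"method": "apply_moves", "body": {"targets": [{"dp": [0,0,0.001],"yaw": 0},{"dp": [0,0,0.002],"yaw": 0},{"dp": [0,0,0.002],"yaw": 0}]}}

```text
time_s: 17.22
tcp_pos: [0.5214, 0.1849, 0.163]
eef_rot: [-179.9, -0.2, -6.7]
contact_force: [-1.0, -1.1, 8.6]
gripper_width: 0.0119
gripper_force: 40.0
```

Emit:
{"method": "apply_moves", "body": {"targets": [{"dp": [0,0,0.0005],"yaw": 0},{"dp": [0,0,0.001],"yaw": 0},{"dp": [0,0,0.001],"yaw": 0}]}}

```text
time_s: 17.47
tcp_pos: [0.5213, 0.1849, 0.1639]
eef_rot: [-179.9, -0.1, -6.7]
contact_force: [0.1, -1.0, 9.3]
gripper_width: 0.0121
gripper_force: 40.0
```

Emit:
{"method": "apply_moves", "body": {"targets": [{"dp": [0,0,0.0005],"yaw": 0},{"dp": [0,0,0.001],"yaw": 0},{"dp": [0,0,0.001],"yaw": 0}]}}

```text
time_s: 17.72
tcp_pos: [0.5213, 0.1849, 0.1646]
eef_rot: [-179.9, -0.1, -6.7]
contact_force: [0.6, -0.9, 5.7]
gripper_width: 0.012
gripper_force: 40.0
```

Emit:
{"method": "apply_moves", "body": {"targets": [{"dp": [0,0,0.0003],"yaw": 0},{"dp": [0,0,0.0006],"yaw": 0},{"dp": [0,0,0.0006],"yaw": 0}]}}

```text
time_s: 17.97
tcp_pos: [0.5212, 0.1849, 0.1646]
eef_rot: [-180.0, -0.1, -6.7]
contact_force: [1.8, -2.0, 6.0]
gripper_width: 0.0119
gripper_force: 40.0
```

Emit:
{"method": "apply_moves", "body": {"targets": [{"dp": [0,0,0],"yaw": 0},{"dp": [0,0,0],"yaw": 0},{"dp": [0,0,0],"yaw": 0},{"dp": [0,0,0],"yaw": 0},{"dp": [0,0,0],"yaw": 0},{"dp": [0,0,0.01],"yaw": 0},{"dp": [0,0,0.03],"yaw": 0},{"dp": [0,0,0.06],"yaw": 0},{"dp": [0,0,0.09],"yaw": 0},{"dp": [-0.02,0.02,0.11],"yaw": 0},{"dp": [-0.04,0.05,0.12],"yaw": 0},{"dp": [-0.05,0.08,0.12],"yaw": 0},{"dp": [-0.05,0.11,0.12],"yaw": 0},{"dp": [-0.05,0.14,0.12],"yaw": 0},{"dp": [-0.05,0.18,0.12],"yaw": 0},{"dp": [-0.05,0.22,0.12],"yaw": 0},{"dp": [-0.05,0.26,0.12],"yaw": 0},{"dp": [-0.05,0.26,0.12],"yaw": 0}], "grip": 0}}

```text
time_s: 19.47
tcp_pos: [0.4699, 0.4504, 0.2827]
eef_rot: [180.0, 0.0, -6.5]
contact_force: [-0.2, -1.2, -1.2]
gripper_width: 0.0438
gripper_force: 0.0
```

```bash
python3 - <<'E'
from h import *
c=cap('scene');b=cap('top'); W=world(b); z=W[...,2]
roi=np.hypot(W[...,0]-.6235,W[...,1]-.1754)<.13
m=roi&(z>.16)&(z<.2)
n,l,s,ce=cv2.connectedComponentsWithStats(m.astype(np.uint8))
for i in range(1,n):
    if s[i,4]>12: p=W[l==i]; print(ce[i].round(1),s[i,4],p.mean(0).round(4),'ztop',np.percentile(p[:,2],[50,75,90]).round(4))
def proj(c,X): q=np.array(c['R'])@X+c['t']; return q[:2]/q[2]*c['fx']+[c['cx'],c['cy']]
u,v=proj(c,np.array([.55,.18,.11])).astype(int)
cv2.imwrite('pics/i.png',cv2.resize(c['image'][v-45:v+45,u-60:u+60],(792,594),interpolation=cv2.INTER_CUBIC)[:,:,::-1])
E
```

```text
[288.3 121.9] 49 [0.7274 0.1632 0.17  ] ztop [0.1702 0.1718 0.1734]
[284.2 161.9] 106 [0.6223 0.1755 0.1785] ztop [0.1789 0.1811 0.1823]
[242.9 157.6] 53 [0.6363 0.2795 0.1696] ztop [0.1694 0.1718 0.1729]
[325.5 166.2] 50 [0.6117 0.0712 0.1697] ztop [0.17   0.1717 0.1727]
[279.8 202.6] 49 [0.5208 0.1879 0.1699] ztop [0.1703 0.1722 0.1733]
```

View pics/i.png

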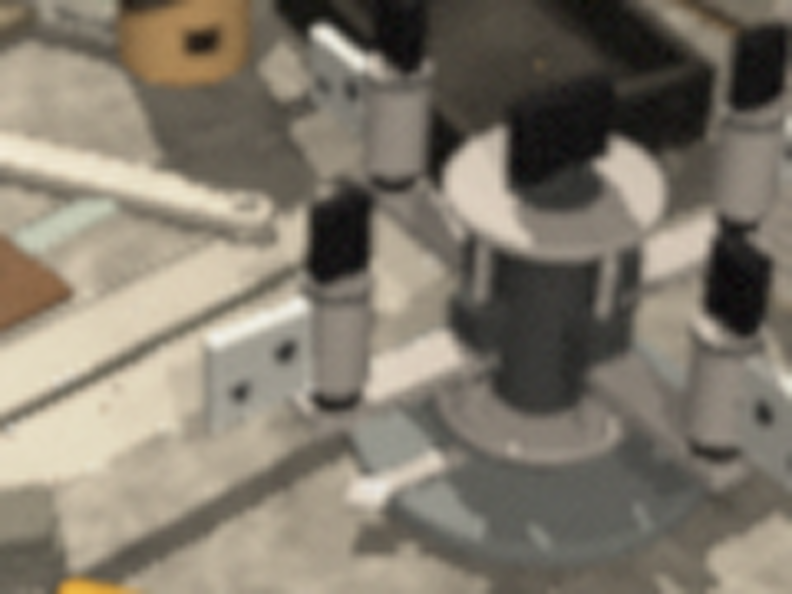

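Hung jig's tab top (z 0.1703) matches the three others (0.1694–0.1702), so it is fully home. The crop shows it upright at (338,340), plate outwards, with the black collar at its foot and the pointer at (360,490) below. Handing in.

```bash
python3 -c "
from plant import r
print(r.close_job())"
```

```text
the job is handed in; nothing more can be done
None
```

The job is handed in at about 19.5 s of the 61 s: the tree is turned to the pointer (within about 1°), the steel jig hangs on the pin level with the others, the collar was seated with about 14 N, and nothing else was touched, though by my measurement the rear jig's plate may reach the box behind the tree; the turn showed no resistance.

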